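# Lay up the tea tray with the washed cups

## Task

Lay up the tea tray: gather the three washed cups that have handles and stand each one, still upside down, centred on the saucer of its own size - the largest cup on the largest saucer, the middle one on the middle saucer, the smallest on the smallest. Set them down gently, without dropping or tipping them or pushing the saucers out of place, and leave the two tumblers without handles where they stand.

Things in the scene. Friction and masses are not known exactly. Their poses are not given: they have to be found in the camera images.
- cup_large: the largest of three cream cups with a handle, loose, upside down on the worktop. 78 mm tall, rim 92 mm across; the top 23 mm is its straight round foot, 62 mm across (grip there, from above); below it flares to the rim. Loop handle (11 mm bar) on its +x side, 32 mm out from the rim's edge, 9 to 56 mm above the worktop. Origin: centre of the rim circle, at the bottom; z up to the foot.
- cup_medium: the middle-sized of three cream cups with a handle, loose, upside down on the worktop. 67 mm tall, rim 74 mm across; the top 22 mm is its straight round foot, 54 mm across (grip there, from above); below it flares to the rim. Loop handle (11 mm bar) on its +x side, 29 mm out from the rim's edge, 9 to 46 mm above the worktop. Origin: centre of the rim circle, at the bottom; z up to the foot.
- cup_small: the smallest of three cream cups with a handle, loose, upside down on the worktop. 55 mm tall, rim 58 mm across; the top 21 mm is its straight round foot, 42 mm across (grip there, from above); below it flares to the rim. Loop handle (11 mm bar) on its +x side, 25 mm out from the rim's edge, 9 to 35 mm above the worktop. Origin: centre of the rim circle, at the bottom; z up to the foot.
- tumbler_wide: look-alike that does not belong on the tray: cream tumbler of the same form and size as the large cup but with no handle, loose, also upside down (78 mm tall, rim 92 mm, foot 62 mm). Origin: centre of the rim circle, at the bottom; z up.
- tumbler_slim: look-alike that does not belong on the tray: cream tumbler of the same form and size as the medium cup but with no handle, loose, also upside down (67 mm tall, rim 74 mm, foot 54 mm). Origin: centre of the rim circle, at the bottom; z up.
- saucer_large: the largest of three cream saucers lying loose on the tray, right side up: 156 mm across, 14 mm high at its edge; its inside is flat, about 116 mm across, 5 mm above its underside. Origin: centre of its underside; z up. Neighbouring saucers' centres are about 155 mm apart.
- saucer_medium: the middle-sized of three cream saucers lying loose on the tray, right side up: 130 mm across, 14 mm high at its edge; its inside is flat, about 98 mm across, 5 mm above its underside. Origin: centre of its underside; z up. Neighbouring saucers' centres are about 155 mm apart.
- saucer_small: the smallest of three cream saucers lying loose on the tray, right side up: 106 mm across, 14 mm high at its edge; its inside is flat, about 80 mm across, 5 mm above its underside. Origin: centre of its underside; z up. Neighbouring saucers' centres are about 155 mm apart.
- tray: dark wooden serving tray, fixed, 322 mm (its x) by 342 mm (its y); rim 6 mm thick, 20 mm high; a bar grip at each y end; flat floor 6 mm above the worktop, on which the three saucers lie in a triangle, in any arrangement. Origin: centre of its underside, on the worktop; z up.
Things that resemble listed ones, but are neither listed nor needed, are in the scene too. What is shaped like the tumbler_slim but orange or yellow is not meant.

How it is judged:
By the outcome, as a careful person would: the job done as asked, in the order asked, and still so for the second after the job is handed in, with the robot touching nothing.
It also fails if it takes over 83 s, if anything falls off the work surface, if the arm or the gripper's body presses on something with over 40 N, if the wrist force passes 120 N, or if a joint passes its speed limit or range.

## Robot

A 6-joint arm with a two-finger parallel gripper is mounted at the origin on the work surface. World frame = base frame: x ahead of the robot, y to its left, z up, the work surface at z = 0. Lengths are in mm, angles in rad, forces in N, time in s.
With the tool pointing down it reaches from about 400 to 825 mm from the base axis. Payload 7 kg.
Tool frame: the origin (TCP) lies at the very end of the fingers, on their centre line; the grasp point (between the pads) lies 19 mm behind it; z points along the fingers, y is the line along which they close (so a half turn about z gives the same grasp; the last joint's range is limited). The gripper opens to 88 mm and grips with 3 to 60 N. Pads are 19 mm wide; open, the fingers measure 130 mm over their backs; the gripper's body (78 mm by 193 mm) begins 47 mm behind the grasp point.
Start: joints at [1.42, 0.359, 0.012, 0, -1.224, -0.288], TCP at [286.781, 611.025, 226.561] pointing down, gripper open.
Joint ranges: [-3.07, 3.07], [-1.43, 2.12], [-1.02, 1.25], [-3.03, 1.67], [-3.05, -0], [-3.03, 3.03]. Speed limits (rad/s): [2.39, 2.39, 3.01, 3.14, 3.14, 3.14].

## Interface

Orientations are given as a unit quaternion [x, y, z, w].
In Python, from plant import bot gives the robot as it stands. Calls block until the motion is done:
- bot.move_ptp(position, orientation): joint-space move of the TCP to a pose.
- bot.line_to(position, velocity=150, ori=None): straight line of the TCP; ori=None keeps the orientation; velocity is the mean speed in mm/s.
- bot.move_joints(angles): joint-space move.
- bot.move_gripper(opening, force=None): finger opening in mm; force is the grip in N (None keeps the last); returns when the fingers have stopped.
- bot.pause(seconds).
- bot.solve_ik(position, orientation): joint angles nearest the present ones, or None.
- bot.read_state(): the state.
- bot.camera(name): name is "scene" or "top"; returns the picture (480x640x3 uint8, red, green, blue); there is no depth.
- bot.get_calibration(name): a dict with "fx", "fy", "cx", "cy" (pixels), "view" (4x4, takes a point from world to camera coordinates). Camera axes: x right, y up, looking along -z (the intrinsics and any distortion apply to the point x, -y, -z); pixel columns grow to the right and rows downward; lengths in mm; the calibration is good to about 2 mm. A picture is of the moment at which its call begins. get_calibration takes no time and is no camera call.
A pose or a line that the arm cannot do raises bot.Unreachable and nothing moves.
- bot.close_job(): hands the job in; it is judged then, once.
The state is a dict: "t": time; "joint_pos": joint angles; "qvel": joint speeds; "tau": joint torques, N m; "tcp_pos": TCP position; "eef_rot": TCP orientation; "contact_force": force on the tool from outside, world axes, zero at the start; "moment": the same for the moment, N m; "width": finger opening in mm; "finger_force": force on a finger pad.
Only numpy, scipy, OpenCV 4.12 (cv2) and the standard library are available. Lean on these libraries where they do the work, as an engineer would, in place of code of your own. Each camera call takes 0.05 s, during which the arm holds its last target. There are 200 camera calls.

## Working session

There is one attempt and no reset: what is moved stays moved. The work goes in short steps, each a Python script; the robot and the scene stay as the last script left them, time stands still between calls to the robot, and variables do not carry over. Pictures are saved under pics/ and viewed, at most 14 in all, crops included, and the job is handed in when it is done.

```bash
ls; mkdir -p pics; python3 - <<'E'
from plant import bot
import cv2, numpy as np
for n in ("scene","top"):
    cv2.imwrite(f"pics/{n}0.png",bot.camera(n)[:,:,::-1])
    c=bot.get_calibration(n); print(n,{k:(np.round(v,4).tolist() if k=="view" else v) for k,v in c.items()})
s=bot.read_state(); print(s["t"],s["tcp_pos"],s["eef_rot"],s["width"],s["contact_force"])
E
```

```text
pics
scene {'fx': 466.73510728283065, 'fy': 466.73510728283065, 'cx': 319.5794222691405, 'cy': 228.62764417531045, 'view': [[-0.2711, 0.9625, -0.006, 12.2126], [-0.7946, -0.2203, 0.5658, 330.4065], [0.5433, 0.1582, 0.8245, -1147.4725], [0.0, 0.0, 0.0, 1.0]]}
top {'fx': 541.3444066895078, 'fy': 541.3444066895078, 'cx': 314.1772304274653, 'cy': 242.86004153534486, 'view': [[0.0089, -0.9999, -0.008, 104.419], [0.9862, 0.0074, 0.1656, -413.514], [-0.1656, -0.0094, 0.9862, -1055.424], [0.0, 0.0, 0.0, 1.0]]}
0.1 [286.64810285 610.62866515 225.7134198 ] [ 9.76007778e-01 -2.17734344e-01 -9.12018568e-05  7.51701405e-04] 87.50548367219183 [-0.13321195 -0.40028862  0.44244011]
```

View pics/scene0.png

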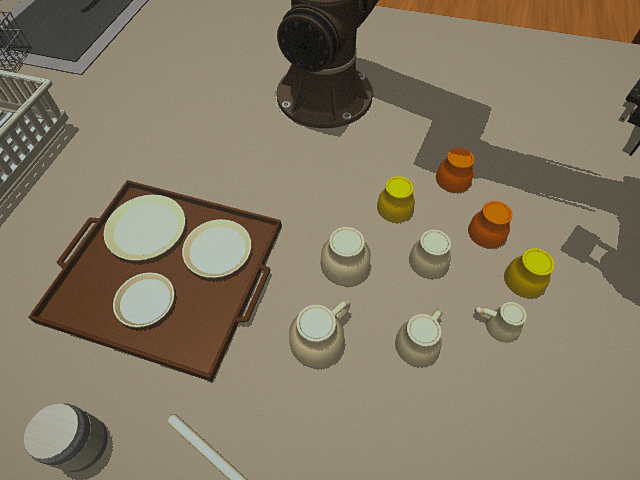

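View pics/top0.png

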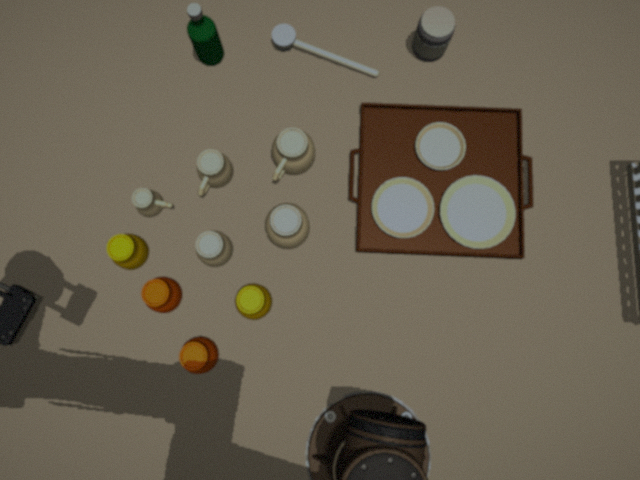

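The scene picture shows, by scene pixel / top pixel:
- **Cups with handles:** large (317,330)/(292,145), medium (421,338)/(210,165), small (508,320)/(145,200).
- **Look-alikes without handles:** wide tumbler (346,255)/(286,222), slim tumbler (432,252)/(211,246), plus two yellow and two orange tumblers.
- **Saucers:** large (145,227)/(478,211), medium (217,248)/(403,207), small (144,300)/(441,146).

I choose the three with handles and check them in a close crop.

```bash
python3 - <<'E'
import cv2, numpy as np
a=cv2.imread("pics/scene0.png")[215:375,280:540]; b=cv2.imread("pics/top0.png")[110:270,120:320]
f=lambda i:cv2.resize(i,(780,int(i.shape[0]*780/i.shape[1])),interpolation=cv2.INTER_CUBIC)
cv2.imwrite("pics/cropS.png",f(a)); t=cv2.resize(b,None,fx=3.7,fy=3.7,interpolation=cv2.INTER_CUBIC); cv2.imwrite("pics/cropT.png",t)
E
```

```text
(no output)
```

View pics/cropS.png

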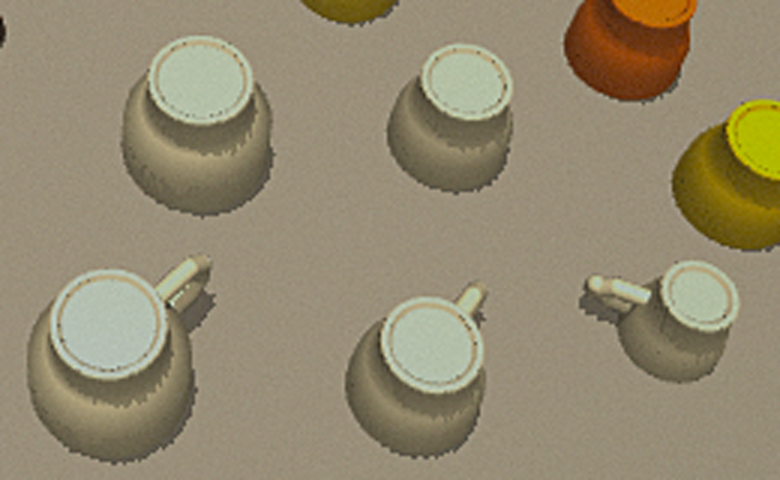

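View pics/cropT.png

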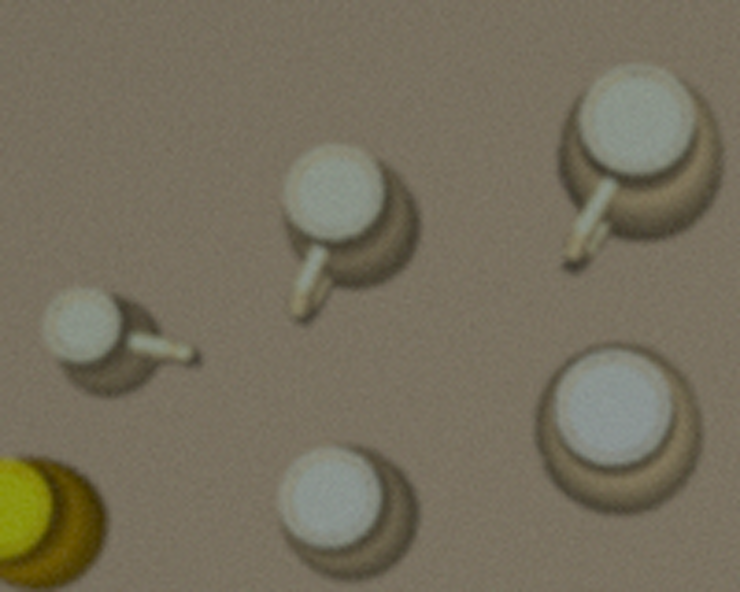

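The crops confirm it: the lower row in the scene crop, (108,325), (432,345) and (700,297), has handles; the upper two have none. Next I measure foot discs and saucer outlines in both views and triangulate.

```bash
cat > vis.py <<'E'
import cv2, numpy as np
from plant import bot
CAL={n:bot.get_calibration(n) for n in("scene","top")}
def P(n):
    c=CAL[n]; K=np.array([[c["fx"],0,c["cx"]],[0,c["fy"],c["cy"]],[0,0,1]])
    return K@(np.diag([1,-1,-1,1.])@np.array(c["view"]))[:3]
def proj(n,p):
    q=P(n)@np.append(p,1); return q[:2]/q[2]
def ellipse(img,seed,r,saucer=False):
    x,y=map(int,seed); x0,y0=max(x-r,0),max(y-r,0)
    w=cv2.GaussianBlur(img,(0,0),.7)[y0:y+r,x0:x+r,2].astype(float)
    hi=np.median(w[y-y0-3:y-y0+4,x-x0-3:x-x0+4])
    lo=np.percentile(w,10) if saucer else np.median(w)
    m=(w>lo+(hi-lo)*.5).astype(np.uint8)
    if saucer: m=cv2.morphologyEx(m,cv2.MORPH_CLOSE,np.ones((5,5)))
    m=cv2.morphologyEx(m,cv2.MORPH_OPEN,cv2.getStructuringElement(2,(7,7)))
    _,l=cv2.connectedComponents(m); m=(l==l[y-y0,x-x0]).astype(np.uint8)
    c=max(cv2.findContours(m,0,2)[0],key=cv2.contourArea); c=cv2.convexHull(c)
    e=cv2.fitEllipseDirect(c)
    return (np.array(e[0])+[x0,y0],np.array(e[1])+1)
def tri(a,b):
    X=cv2.triangulatePoints(P("scene"),P("top"),np.array(a,float).reshape(2,1),np.array(b,float).reshape(2,1))[:,0]
    X=X[:3]/X[3]; return X,max(np.linalg.norm(proj("scene",X)-a),np.linalg.norm(proj("top",X)-b))
def dia(n,e,X):  # physical length of the ellipse's long axis
    c=CAL[n]; z=-(np.array(c["view"])@np.append(X,1))[2]; return max(e[1])*z/c["fx"]
E
cat > loc.py <<'E'
from vis import *
S={"large":((317,322),(292,143)),"medium":((423,331),(210,162)),"small":((512,314),(142,198)),
"tw":((346,243),(286,220)),"ts":((435,240),(209,244)),
"sl":((145,227),(478,211)),"sm":((217,248),(403,207)),"ss":((144,300),(441,146))}
im={"scene":cv2.imread("pics/scene0.png")[:,:,::-1].copy(),"top":cv2.imread("pics/top0.png")[:,:,::-1].copy()}
for k,(a,b) in S.items():
    s=k in("sl","sm","ss"); R=(48,44,38) 
    r=dict(sl=48,sm=40,ss=36).get(k,32)
    e=ellipse(im["scene"],a,r,s); f=ellipse(im["top"],b,r,s)
    X,err=tri(e[0],f[0])
    print(k,X.round(1),"err",round(err,2),"dia",round(dia("scene",e,X),1),round(dia("top",f,X),1),"px",e[0].round(1),f[0].round(1),"reach",round(np.hypot(*X[:2])))
    for n,q in(("scene",e),("top",f)): cv2.circle(im[n],tuple(int(v) for v in q[0].round()),2,(255,0,0),-1)
E
python3 loc.py
```

```text
large [611.8 154.5  73.2] err 0.01 dia 51.9 57.5 px [316.2 323.4] [291.6 141.6] reach 631
medium [573.2 319.   62.4] err 0.74 dia 44.8 50.3 px [422.8 330.4] [209.6 161.3] reach 656
small [500.8 456.   50.7] err 0.66 dia 32.9 38.7 px [512. 314.] [141.6 197.2] reach 677
tw [452.3 164.5  71.5] err 0.18 dia 52.3 59.0 px [346.5 242.8] [285.2 219.6] reach 481
ts [404.9 314.4  61.7] err 0.62 dia 45.3 51.1 px [434.5 243.1] [208.6 243.7] reach 513
sl [ 485.2 -230.1   13.4] err 0.63 dia 165.0 159.4 px [144.  226.9] [477.4 211.4] reach 537
sm [493.1 -75.   14.9] err 0.42 dia 133.3 130.5 px [216.3 248. ] [402.5 206.9] reach 499
ss [ 626.5 -157.1   15.1] err 0.51 dia 114.1 107.4 px [143.1 299.3] [440.3 145.6] reach 646
```

Residuals and reaches are good. Heights come out a uniform ~5 mm low, saucers included, so this is likely calibration or segmentation bias. I'll compare the per-camera fixes and check IK. Then I'll hover over the large cup and look at the fingers against the known TCP.

```bash
cat >> vis.py <<'E'
def atz(n,px,z):  # ray hits plane z
    A=P(n); H=A[:,[0,1,3]].copy(); H[:,2]+=A[:,2]*z
    q=np.linalg.solve(H,[px[0],px[1],1]); return q[:2]/q[2]
def quat(deg):   # tool down, closing line at deg
    f=np.radians(deg+90)/2; return np.array([np.cos(f),np.sin(f),0,0])
E
python3 - <<'E'
from vis import *
D={"large":((316.2,323.4),(291.6,141.6),78),"medium":((422.8,330.4),(209.6,161.3),67),"small":((512,314),(141.6,197.2),55),
"sl":((144,226.9),(477.4,211.4),20),"sm":((216.3,248),(402.5,206.9),20),"ss":((143.1,299.3),(440.3,145.6),20)}
for k,(a,b,z) in D.items(): print(k,atz("scene",a,z).round(1),atz("top",b,z).round(1))
for xy,axs in(((611,155),(65,-115)),((572,319),(65,-115)),((500,456),(-55,125)),((486,-230),(65,-115,-55,125)),((494,-75),(65,-115)),((627,-157),(65,-115,-55,125))):
  for a in axs:
    print(xy,a,[None if j is None else np.round(j,2).tolist() for j in [bot.solve_ik([*xy,60],quat(a))]])
bot.move_ptp([611,155,150],quat(-115))
for n in("scene","top"):
    im=bot.camera(n)[:,:,::-1].copy(); cv2.imwrite(f"pics/{n}1.png",im)
    s=bot.read_state(); p=np.array(s["tcp_pos"]); u,v=proj(n,p); d=np.array([np.cos(np.radians(65)),np.sin(np.radians(65)),0])
    x0,y0=int(u)-50,int(v)-40; c=cv2.resize(im[y0:y0+80,x0:x0+100],None,fx=6,fy=6,interpolation=2)
    for q in(p,p+44*d,p-44*d):
        w=(proj(n,q)-[x0,y0]+.5)*6; cv2.drawMarker(c,tuple(int(t) for t in w),(0,0,255),0,12,1)
    cv2.imwrite(f"pics/{n}1c.png",c)
print(s["t"],p,s["width"])
E
```

```text
large [613.7 155.2] [610.1 154.3]
medium [575.7 317.4] [571.7 319. ]
small [503.5 453.6] [499.7 455.3]
sl [ 488.8 -227.1] [ 483.3 -227.2]
sm [496.1 -73.6] [491.7 -73.5]
ss [ 628.3 -155.4] [ 624.4 -155.3]
(611, 155) 65 [[0.56, 0.43, -0.29, 0.0, -0.85, -2.56]]
(611, 155) -115 [[0.56, 0.43, -0.29, 0.0, -0.85, 0.58]]
(572, 319) 65 [[0.81, 0.47, -0.23, 0.0, -0.87, -2.81]]
(572, 319) -115 [[0.81, 0.47, -0.23, 0.0, -0.87, 0.33]]
(500, 456) -55 [[1.03, 0.5, -0.18, 0.0, -0.9, 1.15]]
(500, 456) 125 [[1.03, 0.5, -0.18, 0.0, -0.9, -1.99]]
(486, -230) 65 [[-0.08, 0.31, -0.5, 0.0, -0.77, -1.93]]
(486, -230) -115 [[-0.08, 0.31, -0.5, 0.0, -0.77, 1.21]]
(486, -230) -55 [[-0.08, 0.31, -0.5, 0.0, -0.77, 2.26]]
(486, -230) 125 [[-0.08, 0.31, -0.5, 0.0, -0.77, -0.88]]
(494, -75) 65 [[0.24, 0.25, -0.58, -0.0, -0.74, -2.25]]
(494, -75) -115 [[0.24, 0.25, -0.58, 0.0, -0.74, 0.89]]
(627, -157) 65 [[0.06, 0.46, -0.25, 0.0, -0.86, -2.06]]
(627, -157) -115 [[0.06, 0.46, -0.25, 0.0, -0.86, 1.08]]
(627, -157) -55 [[0.06, 0.46, -0.25, 0.0, -0.86, 2.13]]
(627, -157) 125 [[0.06, 0.46, -0.25, 0.0, -0.86, -1.02]]
2.2333 [610.93190527 156.04366455 150.15163922] 87.58979611800078
```

View pics/scene1c.png

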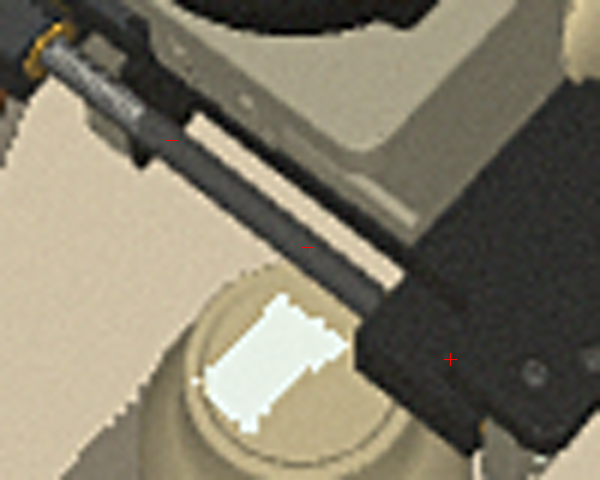

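View pics/top1c.png

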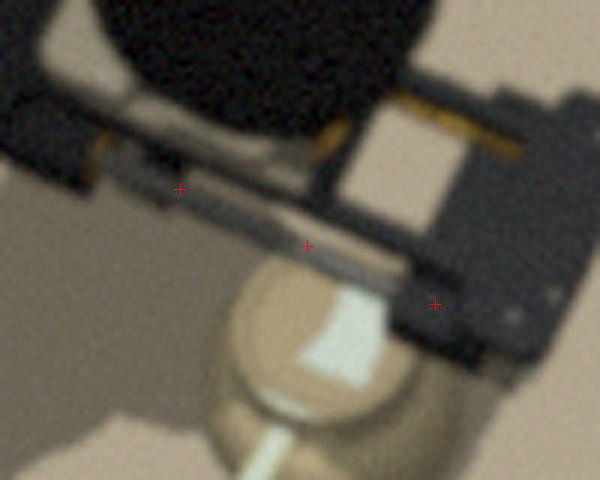

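The crops show markers near the finger pads: scene right finger near (450,359), top right finger near (435,304). The height of the finger body blurs the comparison, so I overlay the expected tip outlines.

```bash
python3 - <<'E'
from vis import *
p=np.array([610.93,156.04,150.15]); t=np.radians(65); d=np.array([np.cos(t),np.sin(t),0]); e=np.array([-d[1],d[0],0])
out=[]
for n in("scene","top"):
    im=cv2.imread(f"pics/{n}1.png"); u,v=proj(n,p); x0,y0=int(u)-36,int(v)-36
    c=cv2.resize(im[y0:y0+80,x0:x0+72],(396,440),interpolation=2); c=cv2.convertScaleAbs(c,alpha=1.6,beta=25)
    for s in(1,-1):
      for z in (0,66):
        w=[(proj(n,p+s*a*d+b*9.5*e+[0,0,z])-[x0,y0]+.5)*5.5 for a,b in((44,1),(65,1),(65,-1),(44,-1))]
        cv2.polylines(c,[np.int32(w)],True,(0,0,255) if z==0 else (0,255,0),1)
    out.append(c)
cv2.imwrite("pics/tips.png",np.hstack(out))
E
```

```text
(no output)
```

View pics/tips.png

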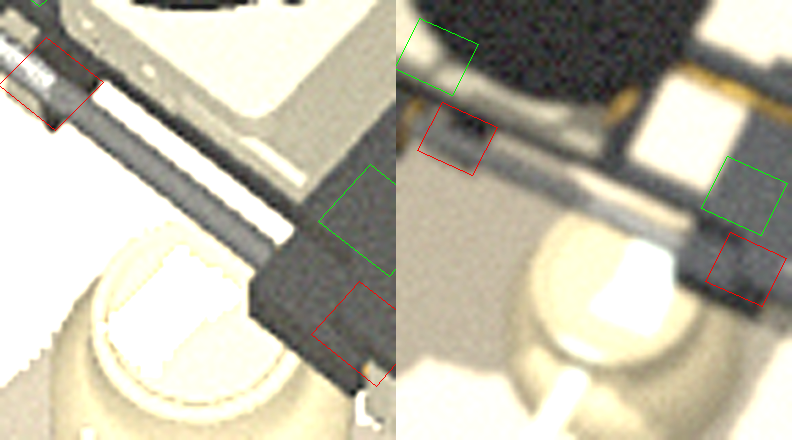

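The left fingertip corners agree with the scene prediction within about 0.5 px, so the calibration is sound. The mean of the two fixes is good to about 2 mm, and the saucer spacings of 154, 155.5 and 158 mm match the 155 given. I'll pick and place the large cup with a force-guarded set-down.

```bash
cat > act.py <<'E'
from vis import *
st=bot.read_state
def fz(): return float(np.mean([st()["contact_force"][2] for _ in range(3)]))
def pick(xy,zg,ang,opening):
    bot.move_ptp([*xy,zg+45],quat(ang)); bot.move_gripper(opening)
    f0=fz(); bot.line_to([*xy,zg+8],120); bot.line_to([*xy,zg],30); print("descent dF",round(fz()-f0,1))
    bot.move_gripper(0,20); s=st(); print("grip",s["width"],s["finger_force"],s["tcp_pos"])
    bot.line_to([*xy,zg+30],60); s=st(); print("lifted",s["width"],np.round(s["contact_force"],1),round(s["t"],1))
def place(xy,zg,opening,z_up):
    p=st()["tcp_pos"]; bot.line_to([p[0],p[1],z_up],200); bot.line_to([*xy,z_up],200)
    zt=zg+11; bot.line_to([*xy,zt+12],120); bot.line_to([*xy,zt+6],40); bot.pause(.2); f0=fz(); z=zt+6
    while z>zt-4:
        z-=1; bot.line_to([*xy,z],15); bot.pause(.05); f=fz()-f0
        if abs(f)>2.5: break
    s=st(); print("set down cmd z-zt",z-zt,"dF",round(f,1),"tcp",np.round(s["tcp_pos"],1))
    bot.pause(.2); bot.move_gripper(opening); bot.line_to([*xy,zt+50],80); s=st(); print("t",round(s["t"],1),"w",s["width"])
E
python3 - <<'E'
from act import *
pick((611.9,154.8),58,-115,86)
place((486,-227.2),58,84,190)
bot.move_ptp([560,120,220],quat(-115))
for n in("scene","top"): cv2.imwrite(f"pics/{n}2.png",bot.camera(n)[:,:,::-1])
cv2.imwrite("pics/v2.png",np.hstack([cv2.resize(cv2.imread("pics/scene2.png")[160:400,20:300],(400,343)),cv2.resize(cv2.imread("pics/top2.png")[90:270,340:550],(400,343))]))
E
```

```text
descent dF -0.4
grip 61.91838511751927 20.00021517276764 [611.8162228  154.65230019  58.0794268 ]
lifted 61.38948215540476 [-0.   0.3 -2. ] 4.9
set down cmd z-zt -1 dF 10.5 tcp [ 486.3 -227.3   69. ]
t 13.0 w 83.97672711805372
```

View pics/v2.png

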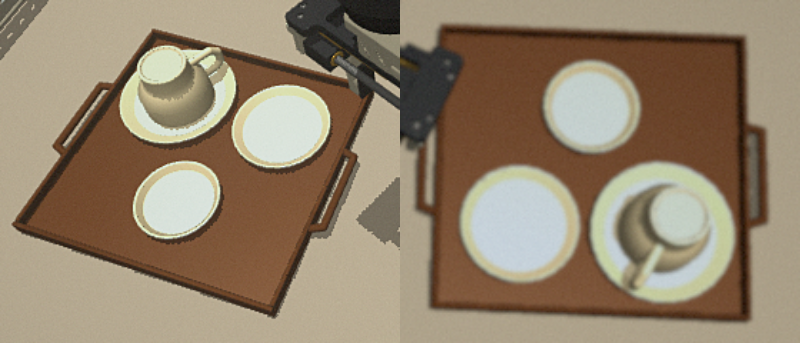

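The large cup stands upright and roughly centred on the large saucer (top crop (663,230)). I measure the centring in numbers.

```bash
python3 - <<'E'
from vis import *
im={n:cv2.imread(f"pics/{n}2.png")[:,:,::-1].copy() for n in("scene","top")}
im0={n:cv2.imread(f"pics/{n}0.png")[:,:,::-1].copy() for n in("scene","top")}
est=np.array([486,-227.2,89])
for n in im:
    q=proj(n,est); e=ellipse(im[n],q,26); print(n,"pred",q.round(1),"foot",e[0].round(1),e[1].round(1),atz(n,e[0],89).round(1))
def sau(i):
    w=cv2.GaussianBlur(i,(0,0),.7)[160:262,428:530]; m=cv2.morphologyEx((w[:,:,1]>75).astype(np.uint8),cv2.MORPH_OPEN,np.ones((5,5)))
    c=cv2.convexHull(max(cv2.findContours(m,0,2)[0],key=cv2.contourArea)); e=cv2.fitEllipseDirect(c); return np.array(e[0])+[428,160],e[1]
for k in(im0,im):
    e=sau(k["top"]); print("saucer",e[0],e[1],atz("top",e[0],20).round(1))
E
```

```text
scene pred [132.7 204. ] foot [134.  205.7] [22.5 31. ] [ 488.8 -223.1]
top pred [487.7 202.1] foot [486.1 203. ] [25.3 26.5] [ 484.2 -224.2]
saucer [477.49452591 211.54088211] (73.59927368164062, 77.94166564941406) [ 483.  -227.4]
saucer [467.3731842  216.07950974] (88.11882019042969, 102.43162536621094) [ 473.3 -206.3]
```

The foot detection was partial (25 px against the expected 34), so I check with projected circles.

```bash
cat > ov.py <<'E'
from vis import *
def overlay(tag,out,items,ctr):
    o=[]
    for n in("scene","top"):
        im=cv2.imread(f"pics/{n}{tag}.png"); u,v=proj(n,ctr); x0,y0=int(u)-45,int(v)-45
        c=cv2.resize(im[y0:y0+90,x0:x0+90],(400,400),interpolation=2); 
        if n=="top": c=cv2.convertScaleAbs(c,alpha=1.3)
        for (x,y,z,r,col) in items[n]:
            a=np.linspace(0,2*np.pi,60); w=[(proj(n,[x+r*np.cos(t),y+r*np.sin(t),z])-[x0,y0]+.5)*400/90 for t in a]
            cv2.polylines(c,[np.int32(w)],True,col,1)
        o.append(c)
    cv2.imwrite(out,np.hstack(o))
E
python3 - <<'E'
from ov import *
R,G,B=(0,0,255),(0,160,0),(255,0,0)
it={"scene":[(488.8,-227.1,20,78,B),(488.8,-227.1,89,31,R),(488.8,-227.1,11,46,G)],"top":[(483.3,-227.2,20,78,B),(483.3,-227.2,89,31,R),(483.3,-227.2,11,46,G)]}
overlay(2,"pics/ov2.png",it,(486,-227,40))
E
```

```text
(no output)
```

View pics/ov2.png

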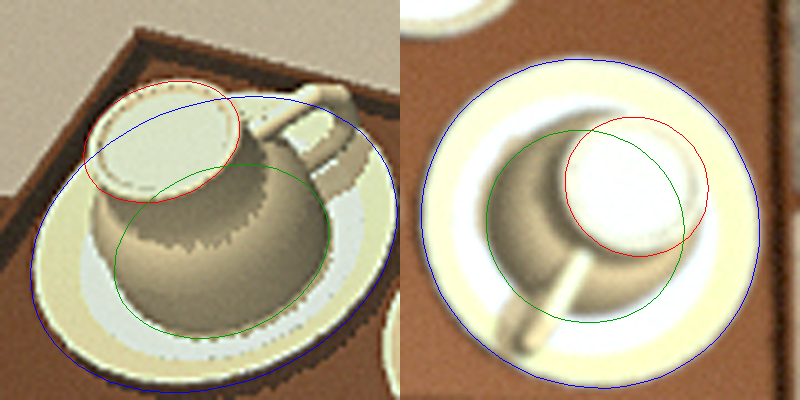

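The foot and rim circles match a centred cup to about 2 mm in both views, and the saucer outline hasn't moved, so this placing is good. Next are the medium and small cups, with finer touch-down steps.

```bash
sed -i 's/z-=1; bot/z-=1 if z>zt+1.5 else .4; bot/' act.py; python3 - <<'E'
from act import *
pick((573.7,318.2),47.5,-115,80)
place((493.9,-74.3),47.5,76,200)
pick((501.6,454.5),36.5,-55,64)
place((626.3,-156.1),36.5,64,200)
bot.move_ptp([560,150,230],quat(-115))
for n in("scene","top"): cv2.imwrite(f"pics/{n}3.png",bot.camera(n)[:,:,::-1])
from ov import *
R,G,B=(0,0,255),(0,160,0),(255,0,0)
for nm,r,f,h,S,T,sr in(("m",37,27,67,(496.1,-73.6),(491.7,-73.5),65),("s",29,21,55,(628.3,-155.4),(624.4,-155.3),53)):
    overlay(3,f"pics/ov3{nm}.png",{n:[(*p,20,sr,B),(*p,h+11,f,R),(*p,11,r,G)] for n,p in(("scene",S),("top",T))},(*S,40))
E
```

```text
descent dF -0.6
grip 53.585987595225504 20.000054240226746 [573.74222937 318.16952898  47.63805935]
lifted 53.5242969002726 [ 0.4  0.3 -1.7] 17.8
set down cmd z-zt -0.19999999999999574 dF 4.6 tcp [494.  -74.3  58.5]
t 26.5 w 76.05660570934793
descent dF 0.3
grip 41.53357012602555 19.999965727329254 [501.65926811 454.62864314  36.65588513]
lifted 41.84726884478464 [-0.5  0.4 -1. ] 30.9
set down cmd z-zt -0.19999999999999574 dF 4.5 tcp [ 626.3 -156.1   47.6]
t 40.8 w 64.02437750829674
```

View pics/ov3m.png

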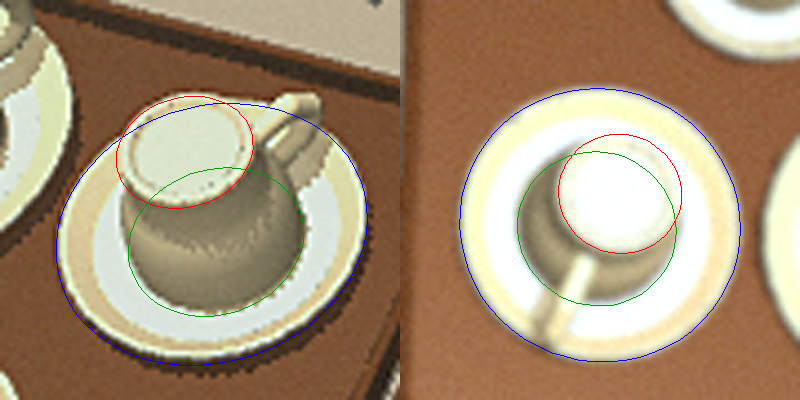

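View pics/ov3s.png

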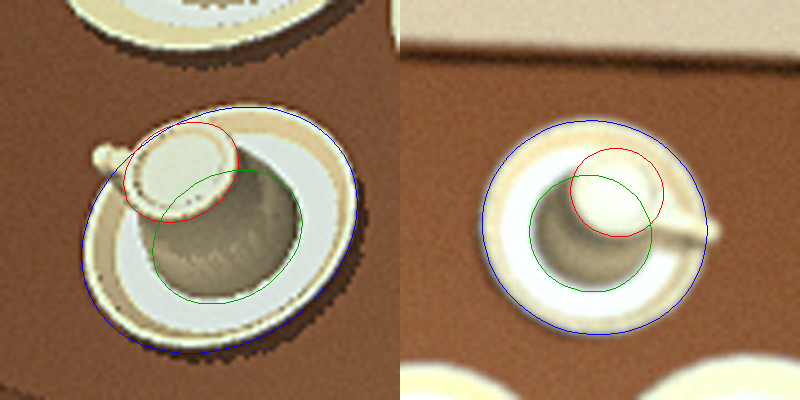

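View pics/scene3.png

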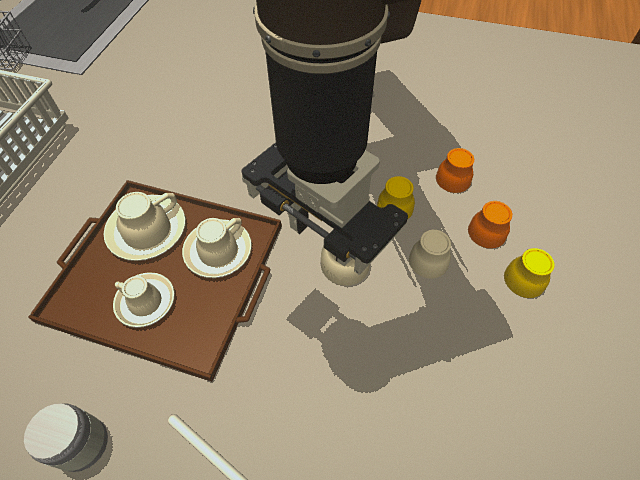

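All three cups stand upright. Their circles match centred positions to about 2 mm, the saucer outlines are unchanged, and the tumblers haven't moved (scene (346,262), (432,252)). I hand in.

```bash
python3 -c "
from plant import bot
print(bot.read_state()['t']); print(bot.close_job())"
```

```text
42.3333
the job is handed in; nothing more can be done
None
```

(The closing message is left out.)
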